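# Count along the organiser rail and push the cartridge into the third gap

## Task

With the gripper's fingertips held together, run them along the top of the organiser's front rail, pressing it down slightly, starting at the gap nearest the mug's end and counting first, second, third, and stop at the third gap without pressing the rail any further along. Then push the loose cartridge that stands on the ledge in front of the organiser across to that third gap and straight in under the rail until it is fully home against the back stop, and take the hand away. Only push it: never lift it or tip it over, and leave the mug, tin, controller and the cartridge already in the rack where they are.

Things in the scene. Friction and masses are not known exactly. Their poses are not given: they have to be found in the camera images.
- organiser: Clear acrylic organiser, fixed. Origin on the ledge at the middle of the line of gap mouths; x points into the gaps (away from the robot), y left along the rail, z up. Lower tier: 7 upright fins (6 mm thick, round noses, 36 mm high, x = 0 to 60 mm) make 6 gaps 32 mm wide, pitch 38 mm, centred at y = +95, +57, +19, -19, -57, -95 mm; no floor, the ledge runs in without a step.
- back_stop (a point): Middle of the face that ends all six gaps, on the ledge at organiser x = 58 mm, y = 0. The stop is 40 mm high. Behind it, organiser x = 64 to 148 mm, stands the fixed upper tray with more stock, up to 70 mm high.
- rail_mid (a point): Middle of the rail's top face (organiser x = 12 mm, y = 0, 51 mm above the ledge when up). The rail is a level aluminium bar across the gap mouths, 12 mm wide, 226 mm long (y = -113 to +113 mm), 8 mm thick. Steel guide pins 60 mm high stand at its two ends (y = +-119 mm).
- rail (a joint): The rail is spring-mounted and sinks under a finger: 0 is up, 0.006 m is fully down (starts to move at about 1 N, bottoms at about 5 N). More than 0.0007 m counts as pressed. It springs back when let go.
- cartridge: The loose cartridge to be pushed in: grey plastic block 64 mm long (its x), 24 mm wide (its y), 34 mm high, about 90 g, standing on the ledge in front of (on the robot's side of) the organiser, its +x end towards the organiser. Origin at the centre of its underside. Fully home its origin is at organiser x = 26 mm, so that its near end sticks out 6 mm in front of the fins.
- stored: A cartridge of the same kind already seated in the organiser's second gap from the left (y = +57 mm), sticking out 6 to 10 mm; loose, to be left alone. Origin at the centre of its underside.
- mug: Green ceramic mug, 76 mm across, 88 mm high, with a handle; loose. It stands beyond one end of the organiser (next to it or one place further), in a row with the tin and controller, and tells from which end to count: if it is on the organiser's +y side the third gap is at organiser y = +19 mm, otherwise at y = -19 mm. Origin at the centre of its underside.
- tin: Chrome-plated key tin with a spring clip, 90 x 62 x 32 mm, loose, in the row beyond one end of the organiser. Origin at the centre of its underside.
- controller: White plastic control box with a round dial, 82 x 64 x 32 mm, loose, in the same row. Origin at the centre of its underside.
Things that resemble listed ones, but are neither listed nor needed, are in the scene too. What is shaped like the cartridge but orange is not meant.

How it is judged:
By the outcome, as a careful person would: the job done as asked, in the order asked, and still so for the second after the job is handed in, with the robot touching nothing.
It also fails if it takes over 72 s, if anything falls off the work surface, if the arm or the gripper's body presses on something with over 40 N, if the wrist force passes 120 N, or if a joint passes its speed limit or range.

## Robot

A 7-joint arm with a two-finger parallel gripper is mounted at the origin on the work surface. World frame = base frame: x ahead of the robot, y to its left, z up, the work surface at z = 0. Lengths are in m, angles in rad, forces in N, time in s.
With the tool pointing down it reaches from about 0.375 to 0.925 m from the base axis. Payload 3.1 kg.
Tool frame: the origin (TCP) lies between the finger pads; the fingertips stand 19 mm ahead of it and the grasp point (between the pads) is the TCP; z points along the fingers, y is the direction in which the jaws open and shut (so a half turn about z gives the same grasp; the last joint's range is limited). The gripper opens to 85 mm and grips with 20 to 120 N. Pads are 22 mm wide; open, the fingers measure 114 mm over their backs; the gripper's body (76 mm by 85 mm) begins 54 mm behind the grasp point. The pads swing forward as they close: fully open they stand 13 mm farther back than shut.
Start: joints at [1.015, 0.383, 0.044, 1.598, -0.018, 1.161, -0.05], TCP at [0.287, -0.583, 0.21] pointing down, gripper open.
Joint ranges: [-2.61, 2.61], [-0.41, 2.15], [-1.48, 1.57], [0, 2.5], [-1.57, 4.71], [0.05, 1.97], [-2.85, 2.85]. Speed limits (rad/s): [2.79, 2.79, 3.14, 3.14, 3.14, 3.14, 3.14].

## Interface

Orientations are given as a unit quaternion [x, y, z, w].
In Python, from bench import move_ptp, movel, move_j, move_gripper, pause, inverse_kinematics, read_camera, camera_params, MotionError, sign_off, look_for, tip_of, read_time_s, read_qpos, read_joint_vel, read_effort, read_eef_pos, read_tcp_rot, read_ft_force, read_ft_torque, read_finger_gap gives the robot as it stands. Calls block until the motion is done:
- move_ptp(position, orientation): joint-space move of the TCP to a pose.
- movel(position, orientation=None, speed=0.15): straight line of the TCP; orientation=None keeps the orientation; speed is the mean speed in m/s.
- move_j(angles): joint-space move.
- move_gripper(opening, effort=None): finger opening in m; effort is the grip in N (None keeps the last); returns when the fingers have stopped.
- pause(seconds).
- inverse_kinematics(position, orientation): joint angles nearest the present ones, or None.
- read_camera(name): name is "scene" or "top" or "wrist"; returns the picture (384x512x3 uint8, red, green, blue); there is no depth.
- camera_params(name): a dict with "K" (3x3 intrinsics, pixels), "dist_coeffs" ([k1, k2, p1, p2, k3] as OpenCV has them; the pictures are not rectified), "camera_from_world" (4x4, takes a point from world to camera coordinates). Camera axes: x right, y down, z forward; pixel columns grow to the right and rows downward; lengths in m; the calibration is good to about 2 mm. A picture is of the moment at which its call begins: read the wrist's pose just before it. camera_params takes no time and is no camera call; for the wrist camera it gives the pose at the moment of the call.
A pose or a line that the arm cannot do raises MotionError and nothing moves.
- sign_off(): hands the job in, once; it reports no verdict.
Trained networks look in the newest picture that a camera, given by its name, has taken for a name from the list of things; names that differ only in an ending like _2 or _b are one class to them, and where a whole thing is asked for, a point or a joint stands for the part that bears it (a point fixed in the world has none). Each returns a list of dicts, best first, with "confidence" (0 to 1); they miss things now and then, are a little off and sometimes report something else, mostly with a low value. They report only what shows in the picture. A call takes as long as a camera call. They do not tell look-alikes from the thing itself.
- look_for(camera, name): "at" ([column, row] in pixels, amid what is visible of it).
- tip_of(camera, name): "at" ([column, row] in pixels: a listed point, or the origin of a listed thing).
Readings, each from a call of its own:
- read_time_s(): time.
- read_qpos(): joint angles.
- read_joint_vel(): joint speeds.
- read_effort(): joint torques, N m.
- read_eef_pos(): TCP position.
- read_tcp_rot(): TCP orientation.
- read_ft_force(): force on the tool from outside, world axes, zero at the start.
- read_ft_torque(): the same for the moment, N m.
- read_finger_gap(): finger opening in m.
Only numpy, scipy, OpenCV 4.12 (cv2) and the standard library are available. Lean on these libraries where they do the work, as an engineer would, in place of code of your own. Each camera call takes 0.05 s, during which the arm holds its last target.

## Working session

There is one attempt and no reset: what is moved stays moved. The work goes in short steps, each a Python script; the robot and the scene stay as the last script left them, time stands still between calls to the robot, and variables do not carry over. Pictures are saved under pics/ and viewed, and the job is handed in when it is done.

```bash
mkdir -p pics; ls
python3 - <<'E'
from bench import *
import cv2, numpy as np
for c in ["scene","top","wrist"]:
    im=read_camera(c); cv2.imwrite(f"pics/{c}0.png",cv2.resize(im[:,:,::-1],None,fx=1.5,fy=1.5))
    for n in ["organiser","back_stop","rail_mid","cartridge","stored","mug","tin","controller"]:
        try: print(c,n,[(np.round(d["at"]).tolist(),round(d["confidence"],2)) for d in tip_of(c,n)][:3],[(np.round(d["at"]).tolist(),round(d["confidence"],2)) for d in look_for(c,n)][:3])
        except Exception as e: print(c,n,e)
    p=camera_params(c); print(np.round(p["K"],1).tolist(),np.round(p["dist_coeffs"],3),np.round(p["camera_from_world"],3).tolist())
print(read_time_s(),read_tcp_rot(),read_eef_pos(),read_finger_gap())
E
```

```text
pics
scene organiser [([251.0, 212.0], 0.78)] [([212.0, 225.0], 0.65)]
scene back_stop [([222.0, 227.0], 0.88)] [([212.0, 227.0], 0.63)]
scene rail_mid [([242.0, 201.0], 0.61)] [([245.0, 207.0], 0.72)]
scene cartridge [([271.0, 144.0], 0.87), ([269.0, 185.0], 0.64), ([158.0, 139.0], 0.63)] [([271.0, 181.0], 0.78), ([271.0, 138.0], 0.68)]
scene stored [([254.0, 241.0], 0.63)] [([261.0, 304.0], 0.58), ([251.0, 237.0], 0.57)]
scene mug [([167.0, 170.0], 0.77), ([156.0, 140.0], 0.39)] [([163.0, 157.0], 0.65)]
scene tin [([259.0, 308.0], 0.82)] [([262.0, 304.0], 0.79)]
scene controller [([156.0, 141.0], 0.84)] [([151.0, 128.0], 0.7)]
[[386.9, 0.0, 252.7], [0.0, 386.9, 190.4], [0.0, 0.0, 1.0]] [-0.122  0.     0.     0.     0.   ] [[-0.817, 0.576, 0.01, 0.527], [0.486, 0.699, -0.525, -0.239], [-0.309, -0.424, -0.851, 0.973], [0.0, 0.0, 0.0, 1.0]]
top organiser [([259.0, 180.0], 0.83)] [([259.0, 140.0], 0.67)]
top back_stop [([262.0, 158.0], 0.63)] [([261.0, 140.0], 0.76)]
top rail_mid [([259.0, 172.0], 0.85)] [([255.0, 170.0], 0.93)]
top cartridge [([304.0, 245.0], 0.9), ([274.0, 211.0], 0.
[... 351 characters left out ...]
8, 0.0, 256.8], [0.0, 413.8, 190.4], [0.0, 0.0, 1.0]] [0.029 0.    0.    0.    0.   ] [[0.022, -0.999, 0.03, -0.046], [-0.982, -0.027, -0.186, 0.6], [0.187, -0.025, -0.982, 0.836], [0.0, 0.0, 0.0, 1.0]]
wrist organiser [] []
wrist back_stop [] []
wrist rail_mid [] []
wrist cartridge [] []
wrist stored [] []
wrist mug [] []
wrist tin [] []
wrist controller [] []
[[296.9, 0.0, 255.7], [0.0, 296.9, 194.8], [0.0, 0.0, 1.0]] [-0.06  0.    0.    0.    0.  ] [[0.442, -0.897, 0.001, -0.65], [-0.864, -0.426, 0.267, -0.036], [-0.239, -0.119, -0.964, 0.376], [0.0, 0.0, 0.0, 1.0]]
2.55 [9.73915292e-01 2.26911886e-01 1.98800338e-05 1.10147288e-07] [ 0.287303   -0.58307213  0.21048655] 0.08543902620472833
```

View pics/scene0.png

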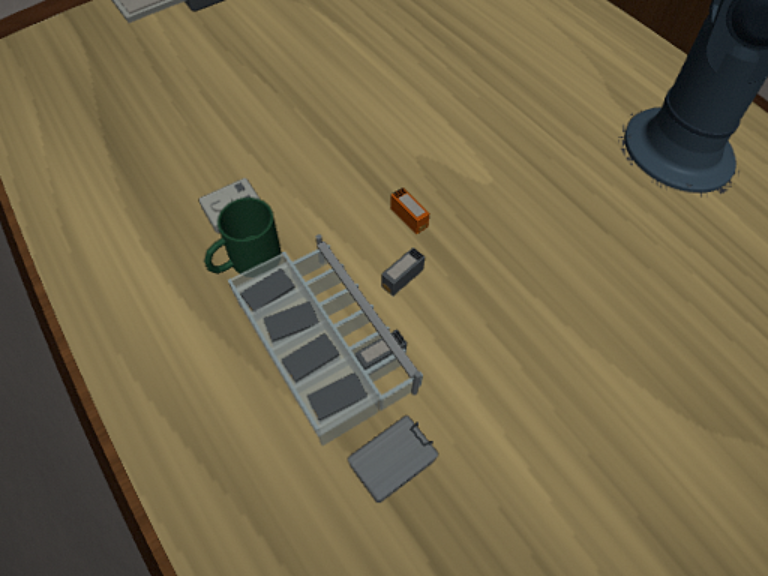

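View pics/top0.png

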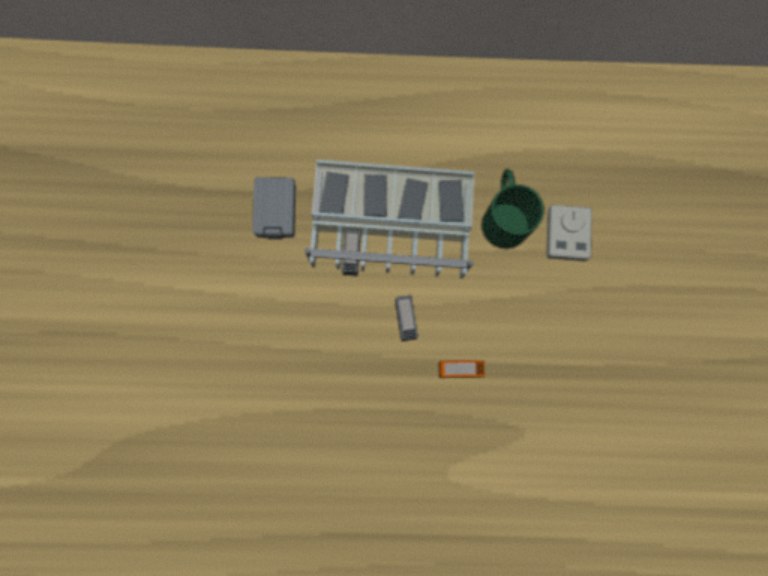

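```bash
cat > h.py <<'E'
import numpy as np, cv2
from scipy.optimize import least_squares
from bench import *
def proj(P,p):
    T=p["camera_from_world"]; 
    return cv2.projectPoints(np.asarray(P,float).reshape(-1,3),cv2.Rodrigues(T[:3,:3].copy())[0],T[:3,3].copy(),p["K"],np.asarray(p["dist_coeffs"],float))[0].reshape(-1,2)
def ray(uv,p):
    n=cv2.undistortPoints(np.array([[uv]],float),p["K"],np.asarray(p["dist_coeffs"],float))[0,0]
    T=p["camera_from_world"];R=T[:3,:3];c=-R.T@T[:3,3]
    return c,R.T@np.array([n[0],n[1],1])
def plane(uv,p,z=0):
    c,d=ray(uv,p); return c+d*(z-c[2])/d[2]
def o2w(P,pose):
    x,y,a=pose[:3]; z=pose[3] if len(pose)>3 else 0
    P=np.asarray(P,float).reshape(-1,3)
    c,s=np.cos(a),np.sin(a)
    return np.c_[x+c*P[:,0]-s*P[:,1], y+s*P[:,0]+c*P[:,1], z+P[:,2]]
def quat_down(yaw):
    # tool z down, tool y (jaw) at angle yaw+90deg : tool x at angle yaw
    from scipy.spatial.transform import Rotation as R
    M=np.array([[np.cos(yaw),np.sin(yaw),0],[np.sin(yaw),-np.cos(yaw),0],[0,0,-1.]])
    return R.from_matrix(M).as_quat()
E
python3 - <<'E'
from h import *
pt,ps=camera_params("top"),camera_params("scene")
for p in (pt,ps):
    T=p["camera_from_world"];print(-T[:3,:3].T@T[:3,3])
obs=[(pt,(0,0,0),(259,180)),(pt,(.058,0,0),(262,158)),(pt,(.012,0,.051),(259,172)),
(ps,(0,0,0),(251,212)),(ps,(.058,0,0),(222,227)),(ps,(.012,0,.051),(242,201)),
# manual pin tops from pictures /1.5
(pt,(.012,.119,.060),(308/1.5,252/1.5)),(pt,(.012,-.119,.060),(469/1.5,264/1.5)),
(ps,(.012,.119,.060),(417/1.5,377/1.5)),(ps,(.012,-.119,.060),(319/1.5,238/1.5)),
]
f=lambda q:np.concatenate([(proj(o2w(P,q),p)[0]-uv) for p,P,uv in obs])
r=least_squares(f,[.6,0,0,0],loss='soft_l1');print(r.x,np.round(r.fun.reshape(-1,2),1).tolist())
for n,t,s in [("cart",(274,211),(269,185)),("mug",(334,151),(167,170)),("tin",(186,143),(259,308)),("ctl",(380,154),(156,141)),("stored",(233,169),(254,241)),("orange",(304,245),(271,144))]:
    z=r.x[3]; print(n,plane(t,pt,z),plane(s,ps,z))
# cartridge corners
E
```

```text
[ 0.43432012 -0.00895242  0.93412357]
[0.8474183  0.2763458  0.69729678]
[ 0.6320747  -0.03537608 -0.05138805 -0.00545545] [[-1.0, 2.5], [-2.2, 0.4], [0.2, 0.4], [-3.4, 0.8], [1.2, -0.9], [0.3, 2.2], [-0.5, -0.8], [0.9, -0.3], [-1.1, -1.7], [-0.5, -0.3]]
cart [ 0.56634029 -0.0734653  -0.00545545] [ 0.55556214 -0.06476223 -0.00545545]
mug [ 0.71320777 -0.21348765 -0.00545545] [ 0.71747211 -0.22532599 -0.00545545]
tin [ 0.72198618  0.13580331 -0.00545545] [ 0.72725196  0.1378255  -0.00545545]
ctl [ 0.70904424 -0.32259901 -0.00545545] [ 0.69951295 -0.31311044 -0.00545545]
stored [ 0.66253914  0.02363088 -0.00545545] [ 0.65786066  0.02394875 -0.00545545]
orange [ 0.4906264  -0.1424753  -0.00545545] [ 0.48502264 -0.15242738 -0.00545545]
```

Run:
```python
from bench import *
import cv2
im=read_camera("top")[:,:,::-1];cv2.imwrite("pics/topc.png",cv2.resize(im[110:230,190:350],None,fx=5,fy=5,interpolation=cv2.INTER_CUBIC))
im=read_camera("scene")[:,:,::-1];cv2.imwrite("pics/scenec.png",cv2.resize(im[150:270,180:340],None,fx=5,fy=5,interpolation=cv2.INTER_CUBIC))
```

```text
(no output)
```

View pics/topc.png

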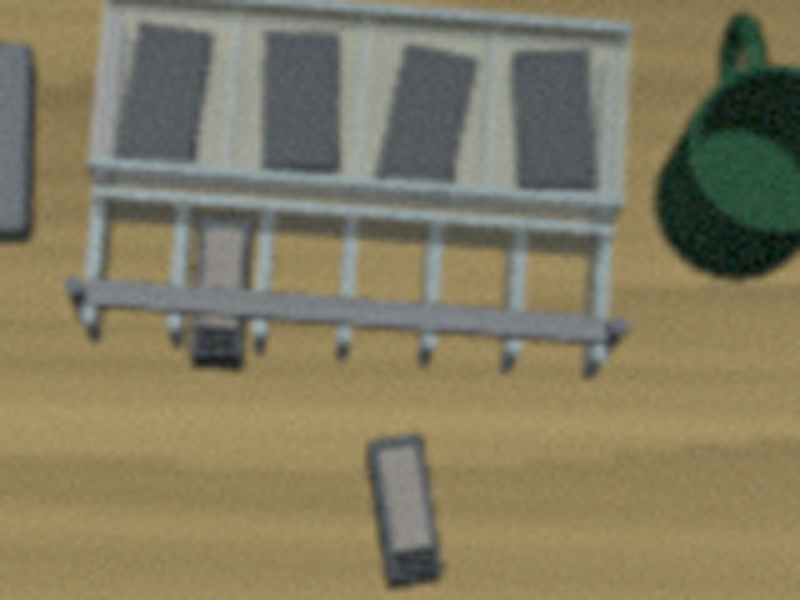

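View pics/scenec.png

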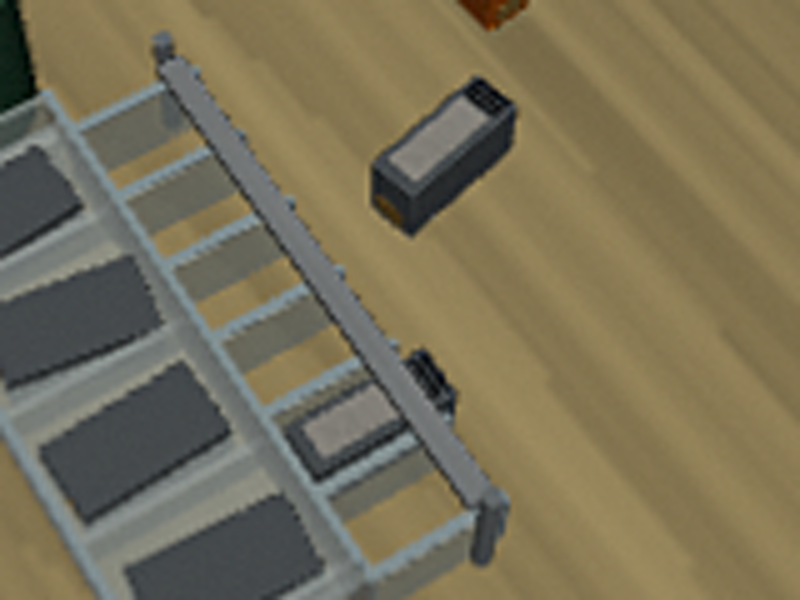

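Run:
```python
from h import *
q0=read_qpos()
for yaw in (-.05,-.05+np.pi/2,-.05-np.pi/2,-.05+np.pi):
  for pos in ([.56,-.07,.25],[.64,-.13,.07],[.5,-.06,.03],[.56,-.12,.03]):
    r=inverse_kinematics(pos,quat_down(yaw)); print(round(yaw,2),pos,None if r is None else np.round(r,2))
t=read_time_s()
move_gripper(0.0); print(read_time_s()-t, read_finger_gap())
move_ptp([.58,-.06,.27],quat_down(-.05)); print(read_time_s()-t, read_eef_pos(), read_ft_force())
p=camera_params("wrist"); im=read_camera("wrist")
np.savez("w1.npz",im=im,**{k:np.array(v) for k,v in p.items()})
cv2.imwrite("pics/w1.png",cv2.resize(im[:,:,::-1],None,fx=1.5,fy=1.5,interpolation=cv2.INTER_CUBIC))
for n in ["organiser","back_stop","rail_mid","cartridge","stored","mug"]:
    print(n,[(np.round(d["at"],1).tolist(),round(d["confidence"],2)) for d in tip_of("wrist",n)][:3])
```

```text
-0.05 [0.56, -0.07, 0.25] [ 0.32  0.21 -0.31  1.75  0.07  1.2  -1.63]
-0.05 [0.64, -0.13, 0.07] [ 0.26  0.54 -0.17  1.69  0.11  0.92 -1.56]
-0.05 [0.5, -0.06, 0.03] [ 0.27  0.38 -0.27  2.06  0.15  0.72 -1.71]
-0.05 [0.56, -0.12, 0.03] [ 0.29  0.47 -0.18  1.9   0.12  0.78 -1.58]
1.52 [0.56, -0.07, 0.25] [ 0.46  0.22 -0.47  1.74  0.11  1.2  -0.09]
1.52 [0.64, -0.13, 0.07] [ 0.47  0.58 -0.43  1.67  0.28  0.95 -0.12]
1.52 [0.5, -0.06, 0.03] [ 0.44  0.4  -0.46  2.06  0.26  0.74 -0.23]
1.52 [0.56, -0.12, 0.03] [ 0.5   0.51 -0.44  1.89  0.29  0.8  -0.14]
-1.62 [0.56, -0.07, 0.25] [-1.    0.51  1.39  1.8  -0.53  1.28 -2.66]
-1.62 [0.64, -0.13, 0.07] [-0.71  1.09  1.36  1.73 -1.12  1.31 -2.28]
-1.62 [0.5, -0.06, 0.03] [-0.98  0.97  1.37  2.12 -1.11  1.12 -2.23]
-1.62 [0.56, -0.12, 0.03] [-0.8   1.08  1.36  1.95 -1.17  1.22 -2.16]
3.09 [0.56, -0.07, 0.25] [ 0.58  0.24 -0.61  1.74  0.15  1.21  1.45]
3.09 [0.64, -0.13, 0.07] [ 0.55  0.6  -0.54  1.67  0.36  0.97  1.4 ]
3.09 [0.5, -0.06, 0.03] [ 0.55  0.43 -0.59  2.05  0.34  0.76  1.27]
3.09 [0.56, -0.12, 0.03] [ 0.58  0.53 -0.53  1.89  0.36  0.82  1.38]
0.7667000000000002 4.8230640071672053e-05
2.9250000000000003 [ 0.57984346 -0.06170299  0.26981671] [ 1.03776569 -0.53136922  0.74200892]
organiser [([232.7, 125.1], 0.63)]
back_stop [([362.4, 55.6], 0.71), ([234.9, 84.1], 0.62)]
rail_mid [([230.0, 118.1], 0.83)]
cartridge [([313.0, 217.5], 0.94), ([257.2, 176.1], 0.85)]
stored [([194.6, 108.0], 0.9), ([228.3, 114.9], 0.25)]
mug [([361.5, 56.9], 0.93), ([234.7, 116.2], 0.73)]
```

View pics/w1.png

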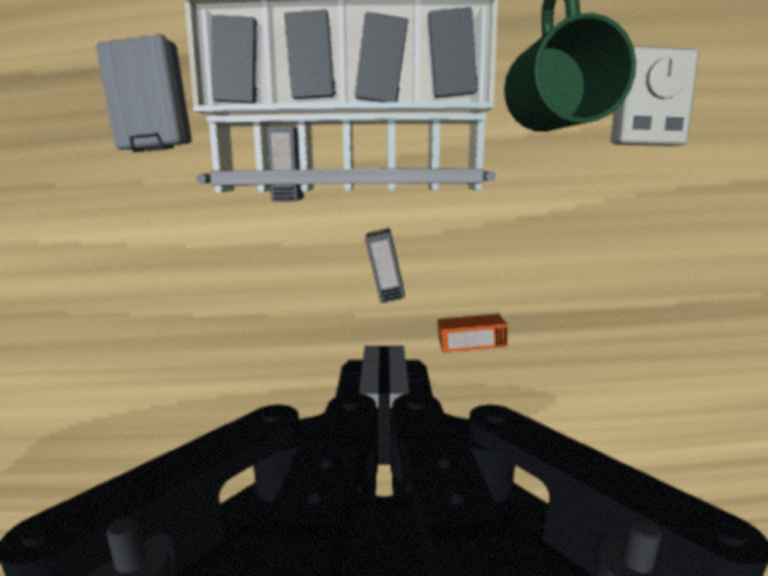

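Run:
```python
import numpy as np,cv2
im=np.load("w1.npz")["im"][:,:,::-1]
cv2.imwrite("pics/w1a.png",cv2.resize(im[65:145,125:335],None,fx=3.8,fy=3.8*1.0,interpolation=cv2.INTER_CUBIC))
cv2.imwrite("pics/w1b.png",cv2.resize(im[145:210,225:300],None,fx=8,fy=8,interpolation=cv2.INTER_CUBIC))
```

```text
(no output)
```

View pics/w1a.png

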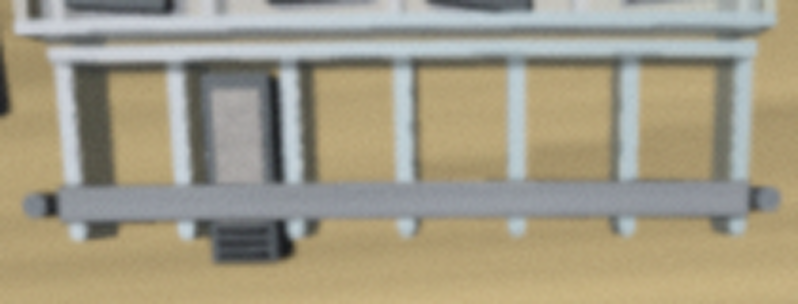

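View pics/w1b.png

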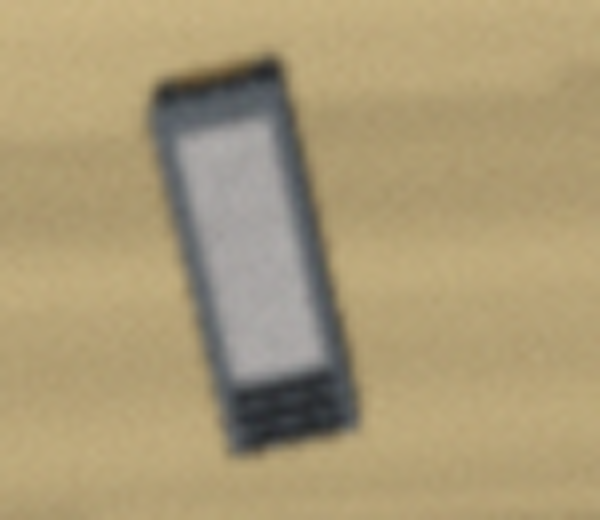

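```bash
cat > fit.py <<'E'
from h import *
d=np.load("w1.npz"); pw={k:d[k] for k in ("K","dist_coeffs","camera_from_world")}
pt,ps=camera_params("top"),camera_params("scene")
A=lambda u,v:((u+.5)/3.8-.5+125,(v+.5)/3.8-.5+65)
T=lambda u,v:((u+.5)/5-.5+190,(v+.5)/5-.5+110)
S=lambda u,v:((u+.5)/5-.5+180,(v+.5)/5-.5+150)
ys=[.114,.076,.038,0,-.038,-.076,-.114]
ow=[((0,y,.036),A(u,v)) for y,(u,v) in zip(ys,[(78,238),(188,238),(297,236),(407,236),(516,234),(627,234),(737,233)])]
ow+=[((.012,.119,.06),A(35,205)),((.012,-.119,.06),A(765,198)),((.006,.113,.051),A(60,221)),((.018,.113,.051),A(60,186)),((.006,-.113,.051),A(747,212)),((.018,-.113,.051),A(747,180))]
ot=[((0,y,0),T(u,v)) for y,(u,v) in zip(ys,[(92,338),(177,345),(260,350),(343,357),(425,363),(510,370),(592,376)])]
ot+=[((.012,.119,.06),T(75,288)),((.012,-.119,.06),T(622,327))]
os_=[((.012,.119,.06),S(492,497)),((.012,-.119,.06),S(163,40)),((.006,.113,.051),S(487,487)),((.018,-.113,.051),S(163,70))]
def fit(sets,x0,free):
    def f(q):return np.concatenate([(proj(o2w(np.array([P for P,_ in s]),q[:free]),p)-np.array([u for _,u in s])).ravel() for p,s in sets])
    r=least_squares(f,x0[:free],loss='soft_l1'); return r.x,np.abs(f(r.x)).reshape(-1,2).mean(0),f(r.x)
for name,sets in [("w",[(pw,ow)]),("t",[(pt,ot)]),("s",[(ps,os_)]),("wt",[(pw,ow),(pt,ot)]),("all",[(pw,ow),(pt,ot),(ps,os_)])]:
  for fr in (3,4): x,m,_=fit(sets,[.63,-.03,-.05,0],fr); print(name,np.round(x,4),np.round(m,2))
B=lambda u,v:((u+.5)/8-.5+225,(v+.5)/8-.5+145)
h=.034
cw=[((.032,.012,h),B(157,103)),((.032,-.012,h),B(285,85)),((-.032,.012,h),B(232,455)),((-.032,-.012,h),B(357,428))]
ct=[((.032,.012,h),T(368,443)),((.032,-.012,h),T(422,436)),((-.032,.012,0),T(390,587)),((-.032,-.012,0),T(440,577))]
cs=[((.032,.012,0),S(410,237)),((.032,-.012,h),S(372,160)),((-.032,-.012,h),S(478,77)),((-.032,.012,h),S(516,102)),((.032,.012,h),S(413,197))]
for name,sets in [("w",[(pw,cw)]),("t",[(pt,ct)]),("s",[(ps,cs)]),("all",[(pw,cw),(pt,ct),(ps,cs)])]:
    x,m,_=fit(sets,[.56,-.07,0,0],3); print("cart",name,np.round(x,4),np.round(m,2))
E
python3 fit.py
```

```text
w [ 0.6308 -0.0336 -0.0457] [0.4  0.25]
w [ 0.6307 -0.0335 -0.0457 -0.0009] [0.36 0.26]
t [ 0.6339 -0.0355 -0.048 ] [0.3  0.41]
t [ 0.6326 -0.0353 -0.0482  0.006 ] [0.24 0.42]
s [ 0.6323 -0.0335 -0.0532] [0.6  0.28]
s [ 0.631  -0.0356 -0.0535 -0.0046] [0.59 0.11]
wt [ 0.6311 -0.0339 -0.0455] [0.55 0.71]
wt [ 0.6311 -0.034  -0.0455  0.0014] [0.61 0.65]
all [ 0.6312 -0.0339 -0.0465] [0.58 0.69]
all [ 6.312e-01 -3.390e-02 -4.650e-02  1.000e-04] [0.58 0.69]
cart w [ 0.5592 -0.063   0.152 ] [0.68 0.66]
cart t [ 0.5609 -0.0644  0.197 ] [0.15 0.77]
cart s [ 0.5594 -0.0636  0.1781] [0.25 0.48]
cart all [ 0.5596 -0.0634  0.1685] [0.48 0.62]
```

```bash
cat >> h.py <<'E'
ORG=np.array([0.6312,-0.0339,-0.0465])
def W(x,y,z): return o2w([x,y,z],ORG)[0]
QX=quat_down(ORG[2]+np.pi/2)  # jaws along organiser x
QY=quat_down(ORG[2])          # jaws along organiser y
def F(n=8):
    return np.mean([read_ft_force() for _ in range(n)],0)
def inorg(P):
    d=np.asarray(P)[:2]-ORG[:2]; c,s=np.cos(ORG[2]),np.sin(ORG[2])
    return np.array([c*d[0]+s*d[1],-s*d[0]+c*d[1]])
E
python3 - <<'E'
from h import *
t=read_time_s()
move_ptp(W(.012,-.095,.13),QX); movel(W(.012,-.095,.078),speed=.1)
print(read_time_s(), read_time_s()-t,read_eef_pos(),inorg(read_eef_pos()))
pause(.1);a=np.array([read_ft_force() for _ in range(6)]);print(a.round(2)); print(read_time_s())
p=camera_params("wrist"); im=read_camera("wrist");cv2.imwrite("pics/w2.png",cv2.resize(im[:,:,::-1],None,fx=1.5,fy=1.5))
im=read_camera("scene")[:,:,::-1];cv2.imwrite("pics/s2.png",cv2.resize(im[110:270,180:340],None,fx=3.75,fy=3.75,interpolation=cv2.INTER_CUBIC))
E
```

```text
7.975 2.05 [ 0.63893854 -0.1292313   0.07791808] [ 0.01216148 -0.09486855]
[[-0.17  0.19  0.87]
 [-0.17  0.19  0.87]
 [-0.17  0.19  0.87]
 [-0.17  0.19  0.87]
 [-0.17  0.19  0.87]
 [-0.17  0.19  0.87]]
8.075
```

View pics/w2.png

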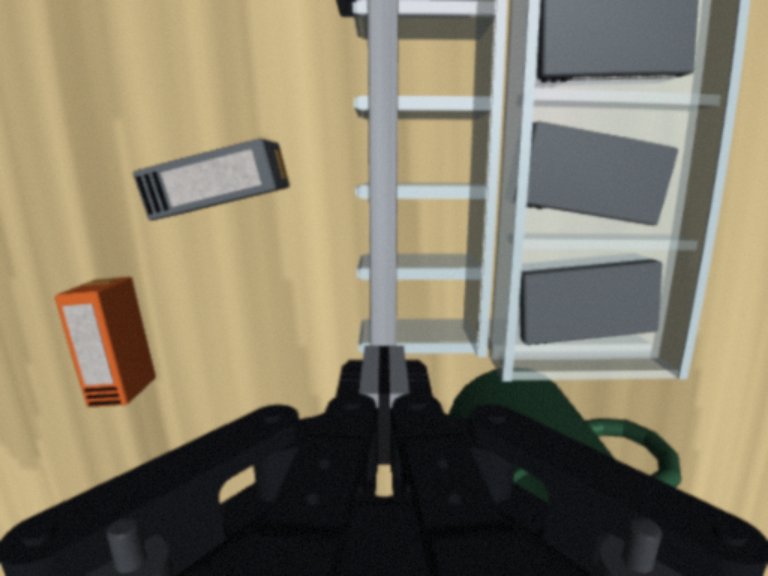

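View pics/s2.png

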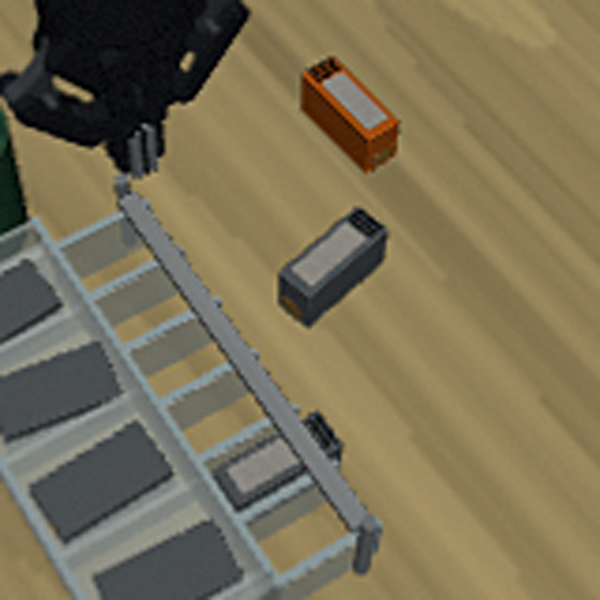

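Run:
```python
from h import *
pw,ps=camera_params("wrist"),camera_params("scene")
e=read_eef_pos(); tip=e-[0,0,.019]
for nm,P in [("tip",tip),("pin",W(.012,-.119,.06)),("rail-95",W(.012,-.095,.051)),("fin-114",W(0,-.114,.036)),("fin-76",W(0,-.076,.036)),("fin0",W(0,0,.036)),("fin38",W(0,.038,.036)),("rail0",W(.012,0,.051))]:
    print(nm,proj(P,pw)[0]*1.5,(proj(P,ps)[0]-[180,110])*3.75)
```

```text
tip [386.20082116 330.25855004] [141.97201764 207.90164606]
pin [384.10294669 380.53592367] [121.60639558 176.86457914]
rail-95 [384.05543498 323.20240979] [144.51596174 216.86572743]
fin-114 [359.73243379 349.24632606] [147.98497614 199.32452474]
fin-76 [358.56835434 274.60225783] [182.52475534 247.07925782]
fin0 [356.21465371 103.26422679] [256.35561879 349.06327376]
fin38 [355.1088185    7.23820642] [295.75821904 403.43838184]
rail0 [384.15489503  97.8973423 ] [236.58944419 345.36208105]
```

Run:
```python
from h import *
pw,ps=camera_params("wrist"),camera_params("scene")
e=read_eef_pos(); print(read_finger_gap())
for dz in (.019,.012,.006,0):
  for dy in (0,.011):
    c,s=np.cos(ORG[2]),np.sin(ORG[2]); P=e+[-s*dy,c*dy,-dz]
    print(dz,dy,proj(P,pw)[0]*1.5,(proj(P,ps)[0]-[180,110])*3.75)
im=read_camera("scene")[:,:,::-1];cv2.imwrite("pics/s3.png",cv2.resize(im[120:190,180:260],None,fx=8,fy=8,interpolation=cv2.INTER_CUBIC))
```

```text
0.00015497656621852552
0.019 0 [386.20082116 330.25855004] [141.97201764 207.90164606]
0.019 0.011 [386.24677993 305.95216904] [152.18841297 222.13941848]
0.012 0 [386.33890451 336.13602596] [141.10860346 200.30529983]
0.012 0.011 [386.38908158 311.03453004] [151.39593619 214.60106471]
0.006 0 [386.46541402 341.52228685] [140.35873758 193.70210296]
0.006 0.011 [386.51963614 315.69849987] [150.70758689 208.04741746]
0 0 [386.60022338 347.2634222 ] [139.59966673 187.01228692]
0 0.011 [386.65894821 320.6765525 ] [150.0107005 201.4069821]
```

View pics/s3.png

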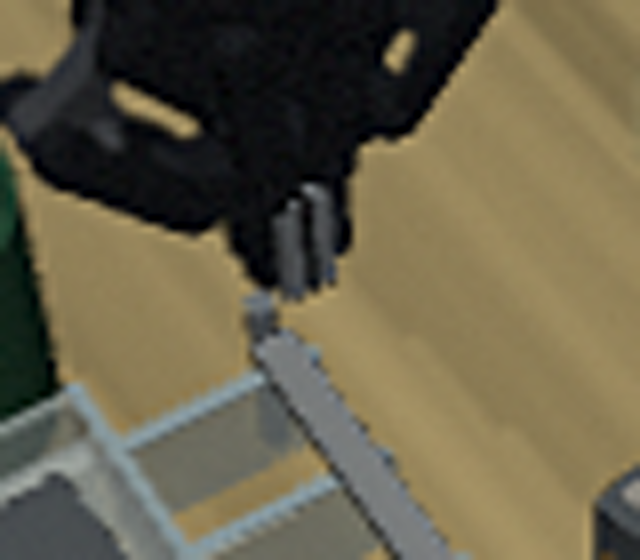

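Run:
```python
from h import *
pw,ps=camera_params("wrist"),camera_params("scene"); e=read_eef_pos()
im=read_camera("wrist")[:,:,::-1];cv2.imwrite("pics/w3.png",cv2.resize(im[200:310,200:312],None,fx=5,fy=5,interpolation=cv2.INTER_CUBIC))
im=read_camera("top")[:,:,::-1];cv2.imwrite("pics/t3.png",cv2.resize(im[110:200,250:350],None,fx=6,fy=6,interpolation=cv2.INTER_CUBIC))
g=lambda P:np.r_[proj(P,pw)[0]-[256,230],proj(P,ps)[0]-[217.5,157.1]]
r=least_squares(g,e); print(r.x-e,r.fun,inorg(r.x))
pt=camera_params("top")
for dz in (.019,0): print((proj(e-[0,0,dz],pt)[0]-[250,110])*6)
```

```text
[-0.00061129  0.0064378   0.01376371] [0.25338805 0.32835438 1.36282777 0.62406983] [ 0.01183221 -0.0886236 ]
[313.80559664 384.98044118]
[321.1870166  372.93166648]
```

View pics/w3.png

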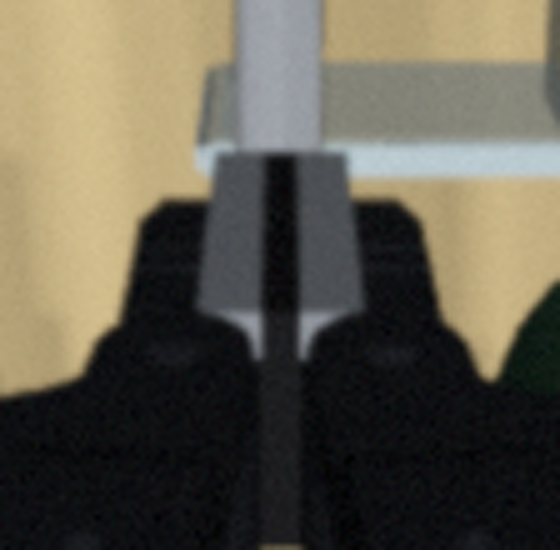

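View pics/t3.png

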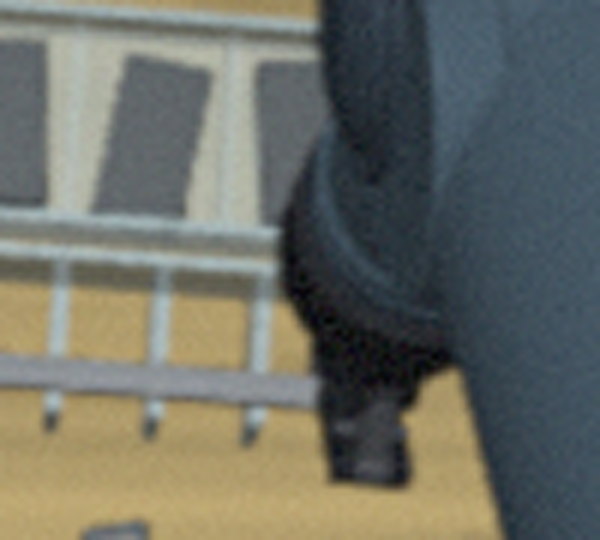

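Run:
```python
from h import *
t=read_time_s(); f0=F(1)
z=.078
while z>.060:
    z-=.001; movel(W(.012,-.095,z),speed=.03); pause(.03)
    f=F(1)-f0; print(round(z,4),round(read_eef_pos()[2],4),f.round(2),round(read_time_s()-t,2))
    if f[2]>2.3: break
im=read_camera("wrist")[:,:,::-1];cv2.imwrite("pics/w4.png",cv2.resize(im[200:310,200:312],None,fx=5,fy=5,interpolation=cv2.INTER_CUBIC))
im=read_camera("scene")[:,:,::-1];cv2.imwrite("pics/s4.png",cv2.resize(im[120:190,180:260],None,fx=8,fy=8,interpolation=cv2.INTER_CUBIC))
print(F(1)-f0)
```

```text
0.077 0.0769 [ 0.28  1.17 -0.69] 0.28
0.076 0.0758 [ 0.71  1.13 -0.45] 0.57
0.075 0.0749 [ 0.71  0.86 -0.38] 0.85
0.074 0.0739 [ 0.01  0.63 -1.15] 1.13
0.073 0.0729 [-0.1   1.53  0.46] 1.42
0.072 0.0719 [ 0.06  1.25 -0.06] 1.7
0.071 0.071 [ 0.67  0.54 -0.17] 1.98
0.07 0.0699 [ 0.45  1.02 -0.43] 2.27
0.069 0.0689 [ 0.07  0.47 -0.33] 2.55
0.068 0.0679 [1.16 1.36 0.1 ] 2.83
0.067 0.0669 [-0.07  0.16 -0.72] 3.12
0.066 0.0659 [ 0.72  0.79 -1.33] 3.4
0.065 0.0649 [-0.2   0.9   0.05] 3.68
0.064 0.0639 [-0.    1.36 -0.17] 3.97
0.063 0.0629 [ 1.27  0.48 -0.01] 4.25
0.062 0.062 [-0.56  1.5  -0.2 ] 4.53
0.061 0.0609 [-0.57  0.66 -0.2 ] 4.82
0.06 0.0599 [0.08 0.99 0.09] 5.1
[-0.37322992  1.1566278   0.24626036]
```

View pics/s4.png

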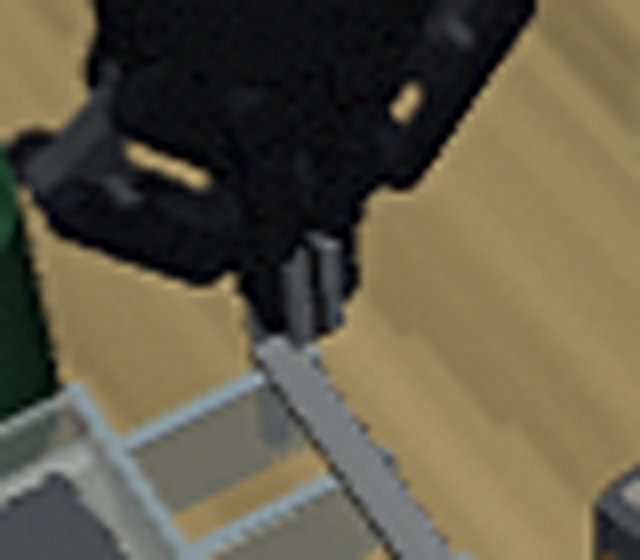

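Run:
```python
from h import *
ps=camera_params("scene"); e=read_eef_pos();print(read_time_s(),e,read_tcp_rot(),QX)
for P in (e,e-[0,0,.019],e+[0,0,.014],W(.012,-.095,.051)): print((proj(P,ps)[0]-[180,120])*8)
```

```text
13.525 [ 0.63875671 -0.12937173  0.05996331] [ 7.23375460e-01  6.90454882e-01 -1.34994636e-06 -2.60856176e-05] [0.72335442 0.69047692 0.         0.        ]
[306.02377376 362.17376935]
[310.82916533 404.96506023]
[302.36371145 329.50944981]
[308.30071838 382.64688518]
```

Run:
```python
from h import *
t=read_time_s(); f0=np.array([.07,1.1,.5]) # abs free mean: approx
def FF():
    a=[]
    for _ in range(3): a.append(read_ft_force()); pause(.02)
    return np.mean(a,0)
movel(W(.012,-.095,.050),speed=.06); pause(.05); f0=FF(); print(f0)
z=.050
while z>.030:
    z-=.001; movel(W(.012,-.095,z),speed=.04)
    f=FF()-f0; print(round(z,4),round(read_eef_pos()[2],4),f.round(2),round(read_time_s()-t,2))
    if f[2]>1.6: break
im=read_camera("scene")[:,:,::-1];cv2.imwrite("pics/s5.png",cv2.resize(im[120:190,180:260],None,fx=8,fy=8,interpolation=cv2.INTER_CUBIC))
print(FF()-f0)
```

```text
[ 0.60906987 -0.72951466  0.49942816]
0.049 0.0491 [-0.58  0.84 -0.62] 0.72
0.048 0.048 [-0.38  0.25 -0.77] 1.02
0.047 0.0469 [-0.19  1.04 -0.18] 1.32
0.046 0.0459 [-0.45  1.12 -0.6 ] 1.62
0.045 0.0449 [-0.88  0.26 -0.28] 1.92
0.044 0.0439 [-0.86  0.74 -0.75] 2.22
0.043 0.0429 [-1.31  1.18 -0.58] 2.52
0.042 0.0419 [-0.74  0.78 -0.56] 2.82
0.041 0.0409 [-0.66  0.86 -0.65] 3.12
0.04 0.0399 [-0.67  0.78 -0.09] 3.42
0.039 0.0389 [-0.97  0.28 -0.72] 3.72
0.038 0.0379 [-0.52  0.59 -0.11] 4.02
0.037 0.0369 [-0.46  0.42 -1.18] 4.32
0.036 0.036 [-0.19  0.57 -0.45] 4.62
0.035 0.0349 [-0.29  0.91 -1.05] 4.92
0.034 0.0339 [-0.53  0.43 -0.39] 5.22
0.033 0.0329 [-1.01  0.96 -0.23] 5.52
0.032 0.0319 [-0.5   0.44 -0.88] 5.82
0.031 0.0309 [-1.2   1.09 -1.07] 6.12
0.03 0.0303 [-0.18  1.18  0.5 ] 6.42
[-0.48009283  0.59448053  0.66292663]
```

View pics/s5.png

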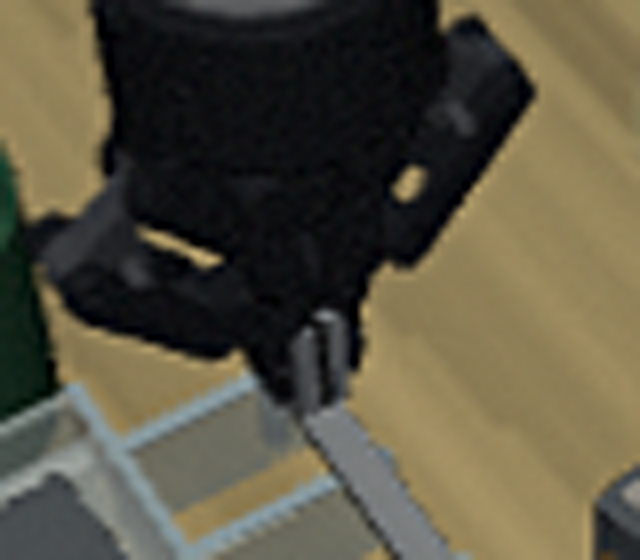

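Run:
```python
from h import *
ps=camera_params("scene"); e=read_eef_pos();print(read_time_s(),e,inorg(e))
for y in (-.119,-.114,-.106,-.095,-.084,-.076): print(y,(proj(W(.012,y,.051),ps)[0]-[180,120])*8,(proj(W(.006,y,.051),ps)[0]-[180,120])*8)
```

```text
20.0417 [ 0.63903216 -0.12939414  0.03023637] [ 0.01226257 -0.09502686]
-0.119 [262.12448848 318.11905799] [282.35330149 308.11650183]
-0.114 [271.63443242 331.41117092] [291.90271279 321.35227181]
-0.106 [286.9703904  352.84341275] [307.30168277 342.69339071]
-0.095 [308.30071838 382.64688518] [328.71835797 372.3695891 ]
-0.084 [329.91594331 412.84133582] [350.4195575  402.43444121]
-0.076 [345.81697742 435.04905498] [366.3828639  424.54642705]
```

Run:
```python
from h import *
t=read_time_s()
def st(n): 
    e=read_eef_pos(); print(n,inorg(e).round(4),e[2].round(4),read_ft_force().round(2),round(read_time_s(),2))
movel(W(.012,-.095,.0268),speed=.02); pause(.1); st("down")
z=.0268
if read_eef_pos()[2]>.0282: z=.0260; movel(W(.012,-.095,z),speed=.02); pause(.05); st("down2")
for y in (-.076,-.057,-.038,-.021):
    movel(W(.012,y,z),speed=.04); st(y)
im=read_camera("scene")[:,:,::-1];cv2.imwrite("pics/s6.png",cv2.resize(im[110:270,160:360],None,fx=4,fy=4*.9,interpolation=cv2.INTER_CUBIC))
movel(W(.012,-.021,.06),speed=.08); st("up"); 
im=read_camera("wrist")[:,:,::-1];cv2.imwrite("pics/w6.png",cv2.resize(im,None,fx=1.5,fy=1.5))
```

```text
down [ 0.0123 -0.095 ] 0.0271 [0.18 0.74 3.38] 20.45
-0.076 [ 0.0121 -0.0739] 0.0269 [0.28 0.95 3.17] 21.07
-0.057 [ 0.0119 -0.0554] 0.0268 [-0.67  0.8   2.65] 21.7
-0.038 [ 0.012  -0.0361] 0.0268 [ 0.6  -0.28  3.16] 22.32
-0.021 [ 0.012  -0.0194] 0.0268 [0.07 0.59 2.95] 22.9
up [ 0.0121 -0.0213] 0.0604 [ 0.59 -0.35 -0.05] 23.52
```

View pics/s6.png

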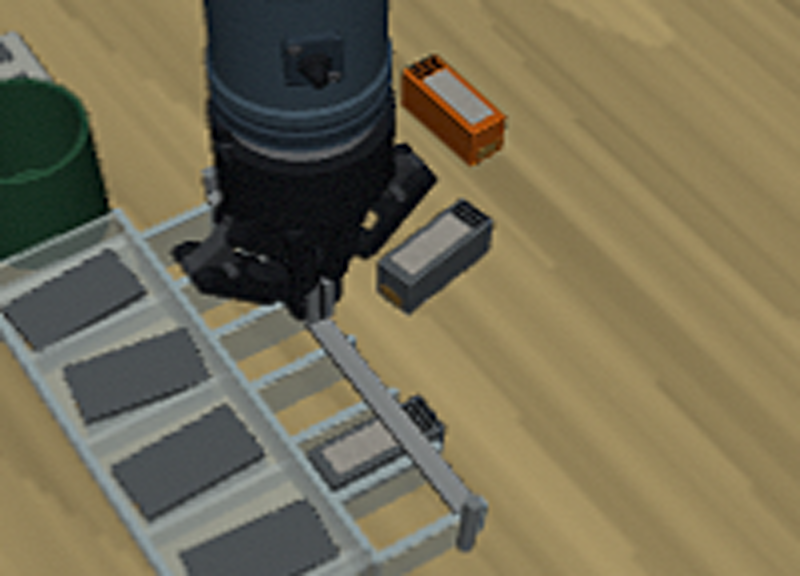

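View pics/w6.png

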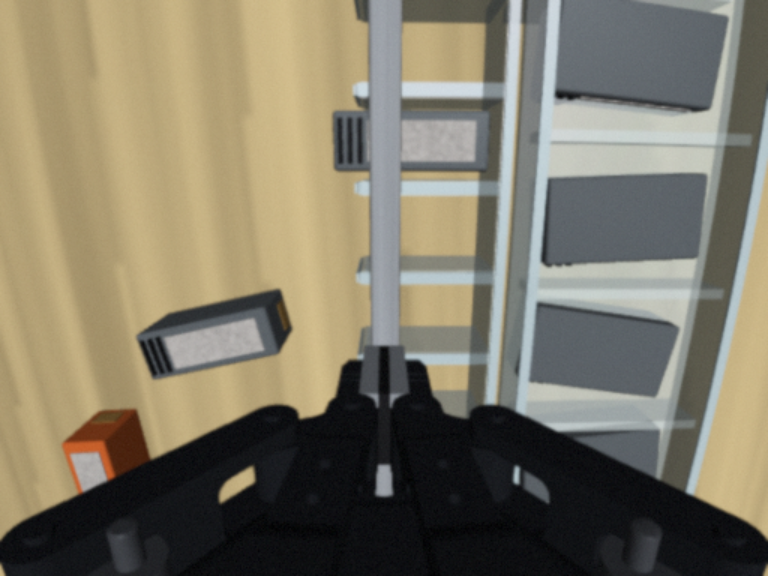

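Run:
```python
from h import *
def st(n): 
    e=read_eef_pos(); print(n,inorg(e).round(4),e[2].round(4),read_ft_force().round(2),round(read_time_s(),2))
for P in (W(-.0702,-.082,-.0145),W(-.0702,-.042,-.0145)): print(inverse_kinematics(P,QX))
for P in (W(-.12,-.019,-.0145),W(-.0175,-.019,-.0145)): print(inverse_kinematics(P,QY))
movel(W(-.0702,-.082,.06),speed=.15); st("over")
move_gripper(.03); st(read_finger_gap())
movel(W(-.0702,-.082,.0),speed=.1); st("a")
movel(W(-.0702,-.082,-.0145),speed=.04); st("low")
im=read_camera("wrist")[:,:,::-1];cv2.imwrite("pics/w7.png",cv2.resize(im,None,fx=1.5,fy=1.5))
im=read_camera("scene")[:,:,::-1];cv2.imwrite("pics/s7.png",cv2.resize(im[100:240,160:360],None,fx=4,fy=4,interpolation=cv2.INTER_CUBIC))
```

```text
[ 0.47424494  0.57229331 -0.41844741  1.91395775  0.33846388  0.72448825
 -0.18775428]
[ 0.41109329  0.56714329 -0.42595315  1.92510517  0.34313217  0.72052624
 -0.26319191]
[ 0.12240159  0.45940935 -0.12657396  2.05952925  0.09541716  0.62800453
 -1.68575638]
[ 0.09992629  0.59859397 -0.10276362  1.81114907  0.08619468  0.73615987
 -1.66630702]
over [-0.0692 -0.0811] 0.0603 [0.16 0.3  0.19] 24.4
0.029962745036206415 [-0.0699 -0.0816] 0.06 [ 0.02 -0.31  0.31] 24.8
a [-0.0698 -0.0819] 0.0001 [-0.75  0.82  0.03] 25.55
low [-0.0705 -0.0819] -0.0148 [-1.45  0.41 -0.52] 26.06
```

View pics/w7.png

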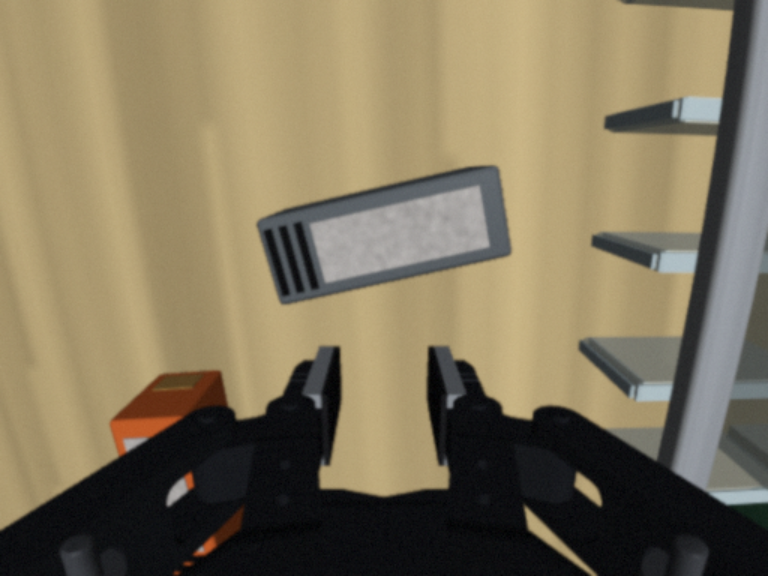

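View pics/s7.png

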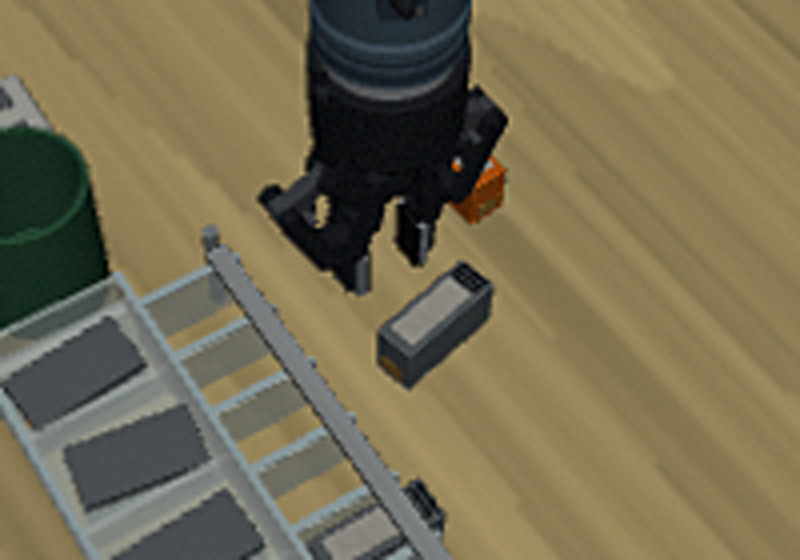

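```bash
cat > look.py <<'E'
from h import *
def snap(tag,cams=("wrist","scene")):
    for c in cams:
        im=read_camera(c)[:,:,::-1]
        cv2.imwrite(f"pics/{c}_{tag}.png",cv2.resize(im,None,fx=1.5,fy=1.5,interpolation=cv2.INTER_CUBIC) if c=="wrist" else cv2.resize(im[100:240,160:360],None,fx=4,fy=4,interpolation=cv2.INTER_CUBIC))
        np.savez(f"{c}_{tag}.npz",im=im,**{k:np.array(v) for k,v in camera_params(c).items()})
def st(n): 
    e=read_eef_pos(); print(n,inorg(e).round(4),e[2].round(4),read_ft_force().round(2),round(read_time_s(),2))
E
python3 - <<'E'
from look import *
for y in (-.06,-.050,-.044):
    movel(W(-.0702,y,-.0145),speed=.04); st(y)
pause(.1)
snap("8")
E
```

```text
-0.06 [-0.0702 -0.06  ] -0.0145 [-0.75 -0.48  0.41] 26.86
-0.05 [-0.0701 -0.0493] -0.0145 [-0.08 -0.22 -0.48] 27.26
-0.044 [-0.0702 -0.0434] -0.0145 [-1.12  0.15  0.66] 27.56
```

View pics/wrist_8.png

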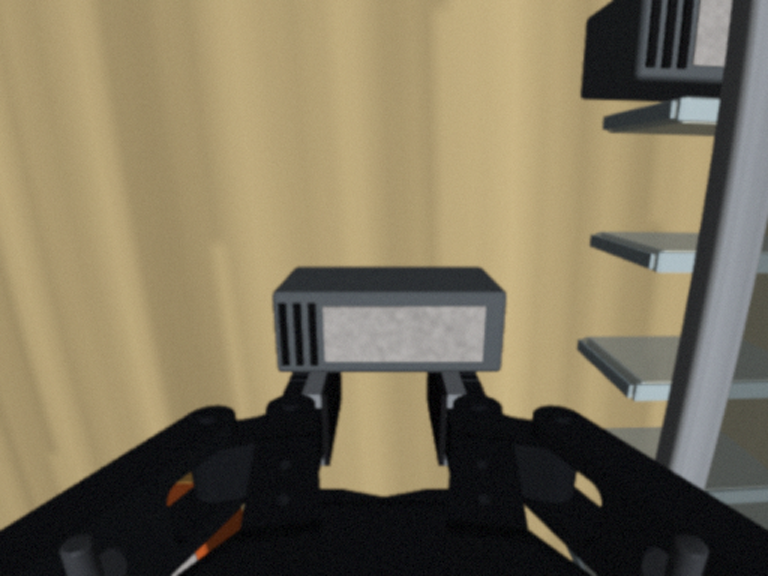

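View pics/scene_8.png

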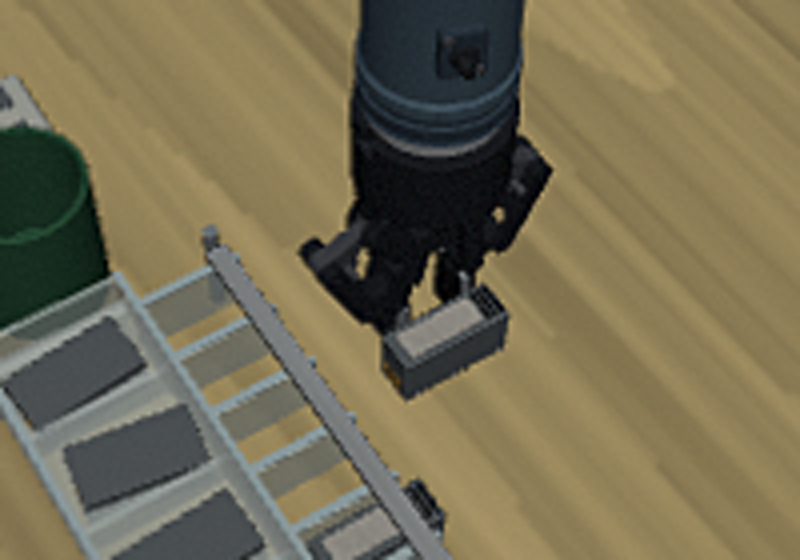

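Run:
```python
from look import *
d=np.load("wrist_8.npz"); p={k:d[k] for k in ("K","dist_coeffs","camera_from_world")}
g=lambda u,v:np.array([(u+.5)/1.5-.5,(v+.5)/1.5-.5])
C=[((-.032,.012,.034),g(275,292)),((.032,.012,.034),g(505,292)),((.032,-.012,.034),g(502,370)),((-.032,-.012,.034),g(277,370))]
f=lambda q:(proj(o2w([P for P,_ in C],q),p)-[u for _,u in C]).ravel()
r=least_squares(f,[.56,-.05,-.05]);print(r.x,inorg(r.x),r.x[2]-ORG[2],np.abs(r.fun).max())
print((proj(W(0,-.038,.036),p)[0]+.5)*1.5,(proj(W(0,0,.036),p)[0]+.5)*1.5,(proj(W(0,-.076,.036),p)[0]+.5)*1.5)
```

```text
[ 0.56063324 -0.05014687 -0.04709686] [-0.06973527 -0.01950948] -0.0005968629408034665 3.8087075436874613
[635.00717405 395.80318742] [657.31202173 264.9203715 ] [614.00490643 505.02649621]
```

Run:
```python
from look import *
d=np.load("wrist_8.npz"); p={k:d[k] for k in ("K","dist_coeffs","camera_from_world")}
for y in (-.019,-.0205,-.0215):
  print(y,((proj([W(-.07+sx*.032,y+sy*.012,z) for sx,sy,z in [(-1,1,.034),(1,1,.034),(1,-1,.034),(-1,-1,.034),(-1,1,0),(1,1,0)]],p)+.5)*1.5-.5).round(0).tolist())
im=d["im"]; cv2.imwrite("pics/w8c.png",cv2.resize(im[165:260,170:350],None,fx=4.4,fy=4.4,interpolation=cv2.INTER_CUBIC))
```

```text
-0.019 [[268.0, 288.0], [510.0, 288.0], [503.0, 371.0], [274.0, 371.0], [293.0, 262.0], [482.0, 262.0]]
-0.0205 [[269.0, 294.0], [509.0, 294.0], [503.0, 376.0], [275.0, 376.0], [293.0, 267.0], [482.0, 267.0]]
-0.0215 [[269.0, 297.0], [509.0, 297.0], [502.0, 379.0], [275.0, 379.0], [294.0, 269.0], [482.0, 269.0]]
```

View pics/w8c.png

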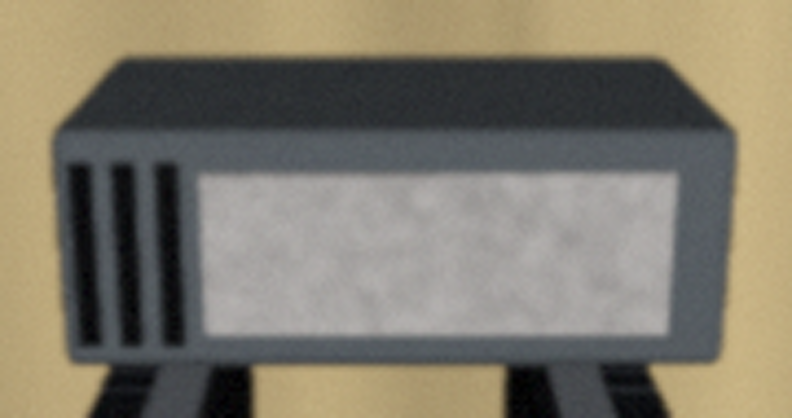

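Run:
```python
from look import *
movel(W(-.0702,-.0428,-.0145),speed=.02); pause(.05); st("pushed")
movel(W(-.0702,-.056,-.0145),speed=.08)
movel(W(-.0702,-.060,.045),speed=.15); st("up")
move_gripper(0.0)
move_ptp(W(-.140,-.019,.045),QY); st("behind")
movel(W(-.140,-.019,-.0095),speed=.1); pause(.1); st("low")
snap("9")
```

```text
pushed [-0.0702 -0.0428] -0.0145 [ 0.08 -0.1   0.96] 28.06
up [-0.0703 -0.0599] 0.045 [ 0.28  0.15 -0.85] 28.93
behind [-0.1397 -0.019 ] 0.0451 [0.68 0.76 0.32] 30.67
low [-0.1391 -0.019 ] -0.0088 [-0.26 -0.35 -0.21] 31.46
```

View pics/wrist_9.png

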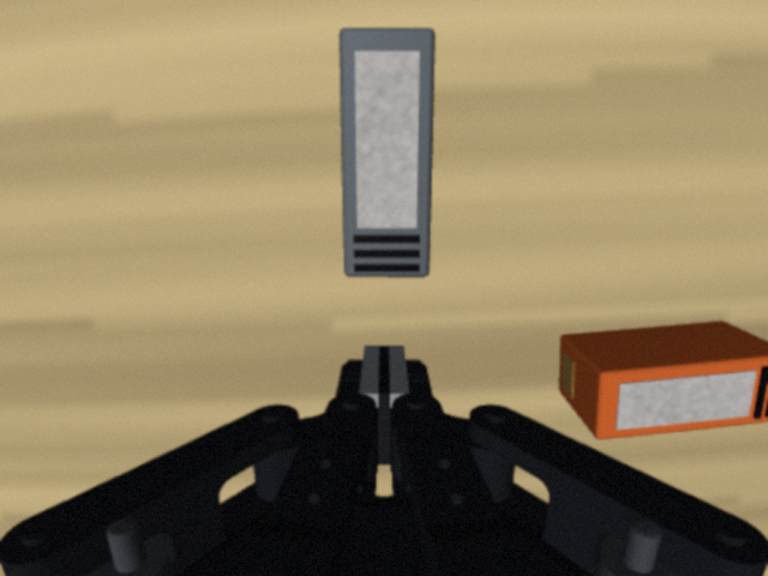

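View pics/scene_9.png

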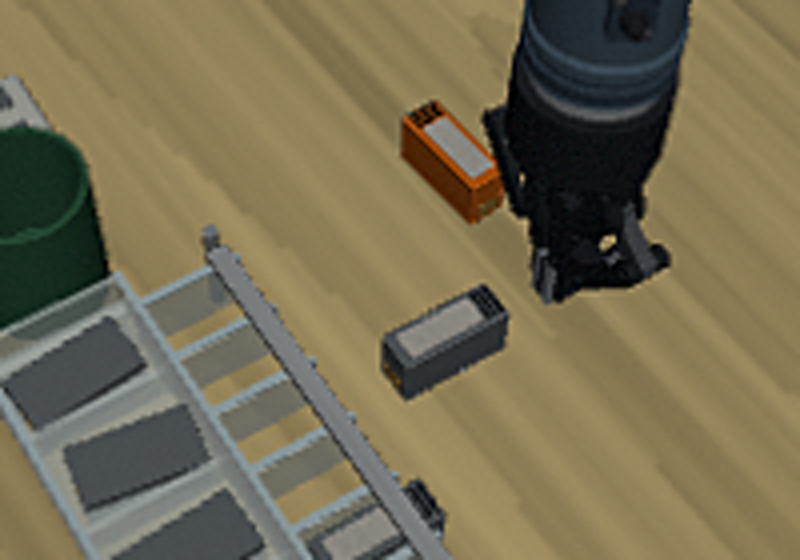

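Run:
```python
from look import *
movel(W(-.120,-.0192,-.0095),speed=.08)
movel(W(-.080,-.0192,-.0095),speed=.04); pause(.05); st("mid")
snap("10")
```

```text
mid [-0.08   -0.0192] -0.0094 [ 1.12 -0.3   0.55] 33.16
```

View pics/wrist_10.png

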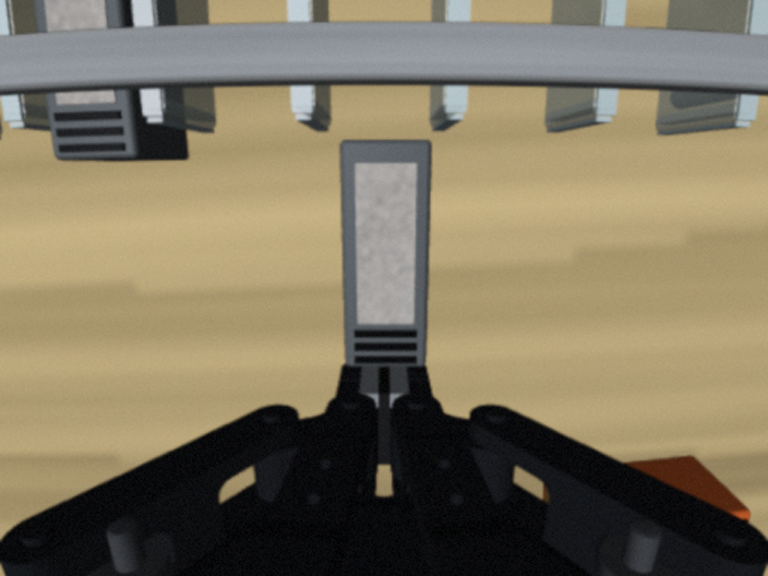

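View pics/scene_10.png

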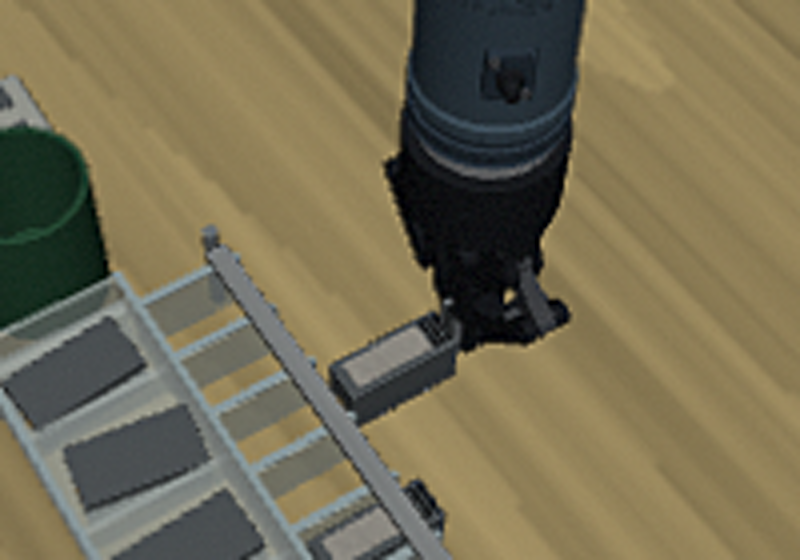

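Run:
```python
from look import *
def FF():
    a=[]
    for _ in range(3): a.append(read_ft_force()); pause(.02)
    return np.mean(a,0)
for x in (-.065,-.05,-.035,-.025):
    movel(W(x,-.0190,-.0095),speed=.04); f=FF(); st(x); print(f.round(2))
    if np.linalg.norm(f[:2])>6: print("HIGH");break
snap("11")
```

```text
-0.065 [-0.0647 -0.019 ] -0.0095 [-0.23  0.68 -0.15] 33.83
[ 0.   -0.03  0.02]
-0.05 [-0.0498 -0.019 ] -0.0095 [-0.32  0.77 -0.09] 34.41
[ 0.29  0.41 -0.13]
-0.035 [-0.0348 -0.019 ] -0.0095 [-0.16  0.18 -0.06] 34.98
[-0.07 -0.23 -0.1 ]
-0.025 [-0.0247 -0.0189] -0.0095 [ 0.45  0.27 -0.96] 35.43
[ 0.25 -0.07  0.1 ]
```

View pics/wrist_11.png

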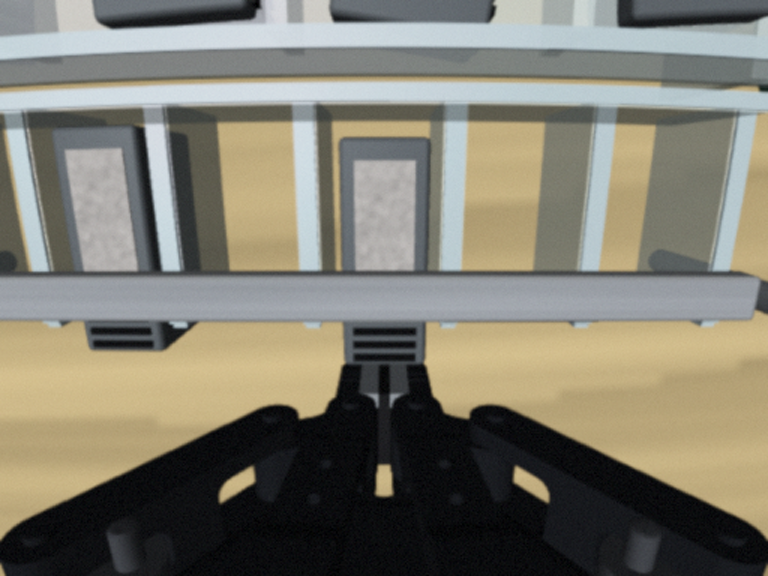

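View pics/scene_11.png

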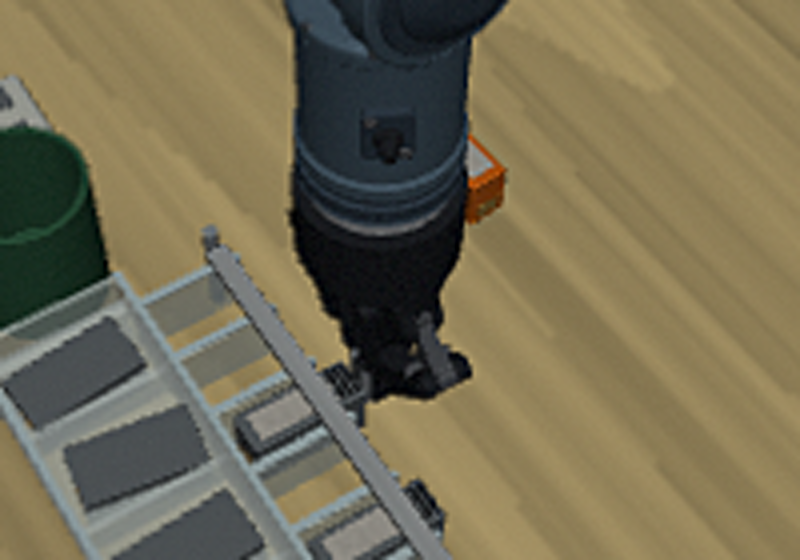

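Run:
```python
from look import *
def FF():
    a=[]
    for _ in range(3): a.append(read_ft_force()); pause(.02)
    return np.mean(a,0)
x=-.025
while x>-1 and x<-.010:
    x+=.001; movel(W(x,-.0190,-.0095),speed=.03); f=FF(); e=read_eef_pos(); print(round(x,3),inorg(e).round(4),f.round(2),round(read_time_s(),2))
    if f[0]<-3.5 or np.linalg.norm(f)>8: break
snap("12")
```

```text
-0.024 [-0.024 -0.019] [ 0.01 -0.09 -0.49] 35.83
-0.023 [-0.0231 -0.019 ] [-0.04  0.59  0.12] 36.13
-0.022 [-0.0221 -0.019 ] [-0.44  0.27  0.25] 36.43
-0.021 [-0.0209 -0.019 ] [-0.51  0.04  0.12] 36.73
-0.02 [-0.0198 -0.019 ] [-0.4   0.22  0.09] 37.03
-0.019 [-0.0188 -0.019 ] [-0.19  0.07 -0.11] 37.33
-0.018 [-0.0179 -0.0189] [-0.35  0.35  0.04] 37.63
-0.017 [-0.0169 -0.019 ] [-0.12  0.01 -0.26] 37.93
-0.016 [-0.0164 -0.019 ] [-1.45 -0.02  0.49] 38.23
-0.015 [-0.0164 -0.019 ] [-5.31  0.14  3.33] 38.53
```

View pics/wrist_12.png

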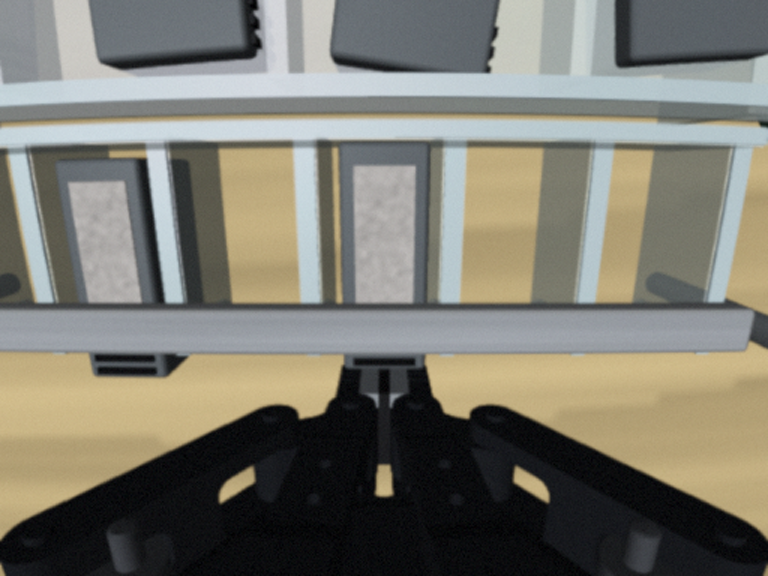

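View pics/scene_12.png

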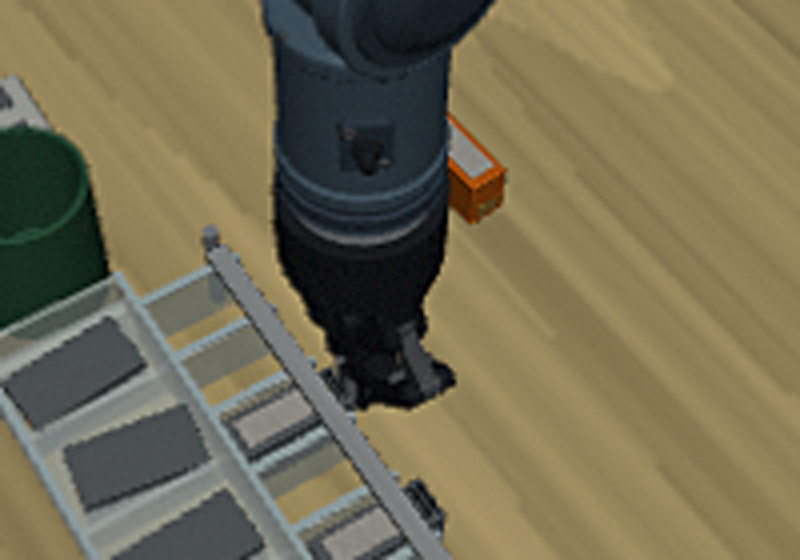

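Run:
```python
from look import *
movel(W(-.022,-.0190,-.0095),speed=.02)
movel(W(-.07,-.0190,-.0095),speed=.1)
movel(W(-.085,-.0190,.12),speed=.15); pause(.2); st("away")
snap("13",("wrist","scene","top"))
im=np.load("top_13.npz")["im"]; cv2.imwrite("pics/top13.png",cv2.resize(im[100:240,170:410],None,fx=3.3,fy=3.3,interpolation=cv2.INTER_CUBIC))
```

```text
away [-0.0859 -0.019 ] 0.1188 [-0.57 -0.11 -1.44] 40.98
```

View pics/wrist_13.png

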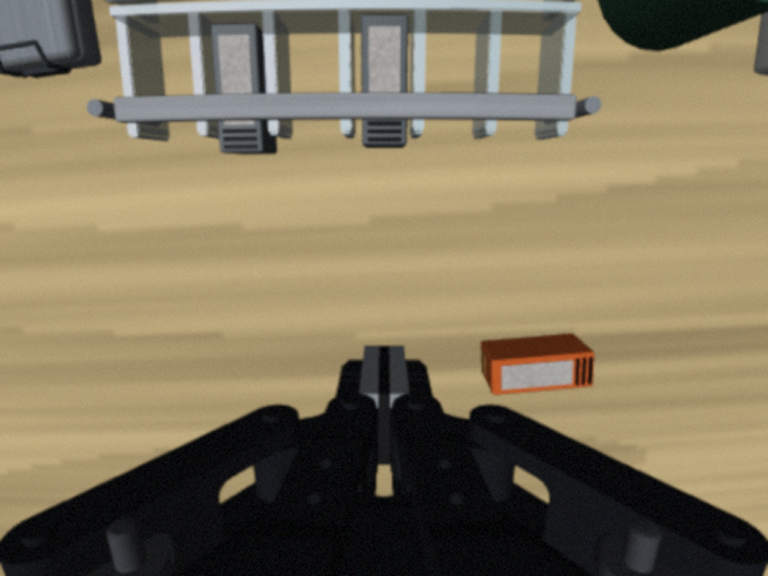

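View pics/scene_13.png

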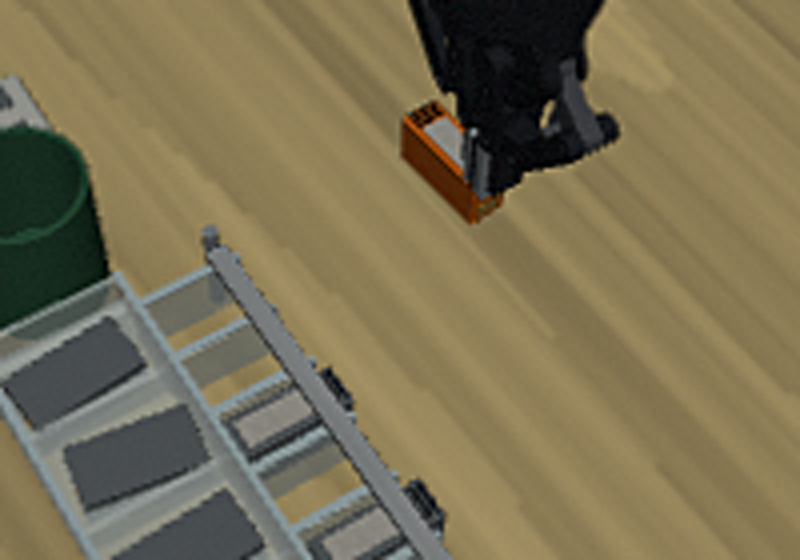

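View pics/top13.png

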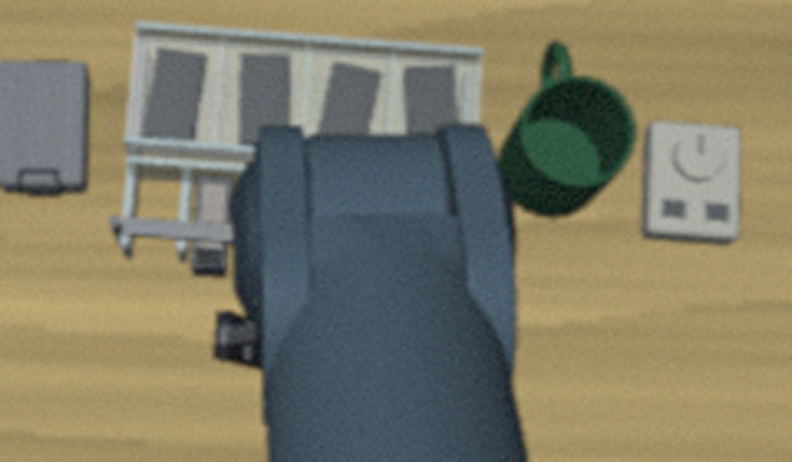

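The wrist picture shows the cartridge in the third gap from the mug's end. Its near end is at about (384,147), sticking out about 6 mm, less than the stored one at (248,153). The rail is back up and level. The mug, tin, controller, stored and orange blocks are where they were, and the hand is clear of everything, so I'm handing in.

Run:
```python
from bench import *
sign_off(); print(read_time_s())
```

```text
the job is handed in; nothing more can be done
the job is handed in; nothing more can be done
```

I ran the rail and pushed the loose cartridge into the third gap from the mug's end. It is fully home as far as I can tell. The job was handed in at about 41 s.

- **Rail:** The mug is on the organiser's −y side, so the third gap is at y = −19 mm. With the fingertips shut I pressed the rail down about 3.7 mm (roughly 3 N). I slid from the first gap (y = −95 mm) to the third (y ≈ −19 to −21 mm) and lifted straight off there.
- **Cartridge:** I pushed it sideways in line with the gap, then straight in from behind. It was never gripped, lifted or tipped. It met a hard stop about 0.6 mm from where I expected it, with about 5 N of push.
- **Last checks:** The final pictures show it in the third gap, up against the stop and sticking out about 6 mm. The rail is back up, the hand is clear, and the mug, tin, controller and stored cartridge look unmoved.
- **What disagreed:** The shut fingertips touched the rail with the reported TCP about 20 mm below the rail's top. By the description it should have been 19 mm above. The camera pictures agreed with the touch, so I set every height from contact instead. Finding this cost about 12 s of slow descent.

The cartridge sat up to about 1.7 mm off the gap's centre line going in, within the 4 mm clearance on each side. No side force showed.

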